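Run the length stop out to the end of the mitre fence

TASK

The next arch segments are cut to the longest length, so run the length stop on the mitre-cutting fence out to the end: press its lock button with a fingertip and keep it pressed while you push the stop along the fence, away from the mitre box, until it is fully home against the end stop. Then let the button come up so that the stop is locked there, and move clear. Only press and push: pick nothing up, and leave the timber and the tools lying where they are.

Things in the scene. Friction and masses are not known exactly. Their poses are not given: they have to be found in the camera images.
- station: Crosscut station fixed to the bench: plywood board 18 mm thick, x -95 to 95, y -305 to 345 mm, origin on the bench, z up. On it an aluminium fence along y (x 20 to 60, y -285 to 100 mm, top 78 mm above the bench); at the +y end an open wooden mitre box (y 112 to 334, x -54 to 36, 78 mm high); at the -y end a steel end stop across the fence top, 56 mm wide, 112 mm above the bench.
- length_stop (a joint): Travel (m) of the grey length stop along the fence towards the station's -y: 0 nearest the mitre box, 0.200 fully home against the end stop; starts between 0 and 0.1. Captive saddle block 62 (x) x 84 (y) mm, top 24.5 mm above the fence, 0.5 kg, rubs with 1.2 N; a steel plate reaches 52 mm out to -x just over the board. With the button up a ratchet tooth stops it from going on.
- lock_button (a joint): Travel (m) of the lock button: 0 is up (locked), grows as it is pressed straight down, 0.006 is fully down. The stop is freed below about 0.0045: press it right down. Spring: 5 N to start it, 8 N to hold it fully down. Let go anywhere, it comes up into the next tooth of the 8 mm rack behind the fence (drawing the stop on by up to 8 mm) and locks there.
- button_cap: Round black push button on top of the length stop, 29 mm diameter; up, its flat top is 11 mm above the collar round it and 14 mm above the block's top. Axes parallel to the station's, origin on the button's axis at the height of the fence top.
- button_top (a point): Centre of the button's top face, 38.5 mm above the fence top (116.5 mm above the bench) when up. It moves with the button and the stop. Axes parallel to the station's.
- thumb_rest (a point): Middle of the top edge of the upright face of the thumb rest, a ledge 46 mm wide (x) across the block, on the mitre-box side (+y) of the button: the face is 23 mm from the button's axis and rises 8 mm above the top of the unpressed button. A finger on the button may bear on it to push the stop towards the end stop (-y). The -y side of the button is open.
- stop_end (a point): Middle of the length stop's leading end face (-y side), 34 mm from the button's axis. It meets end_stop_face when fully home.
- end_stop_face (a point): Point in the face of the fixed end stop that the length stop meets, 12.5 mm above the fence top. Axes are the station's.
- timber: Pine strip 38 x 215 x 19 mm lying in the mitre box, sticking out towards the length stop. Origin at the centre of its underside. Leave alone.
- pencil: Flat carpenter's pencil 190 x 10 x 7 mm lying on the base board in front of the fence. Origin under its middle, x along it. Leave alone.
- spring_clamp: Spring clamp lying on its side, about 130 x 55 x 20 mm. Origin under its pivot. Leave alone.
- tape_measure: Grey tape measure standing on the bench, 80 x 40 x 64 mm. Origin under its middle. Leave alone.
- glue_bottle: White glue bottle, 56 mm diameter, 140 mm tall, standing on the bench. Origin under its middle. Leave alone.
- try_square: Try square lying flat: dark wooden stock 20 x 115 x 18 mm, steel blade 150 mm. Origin under the middle of the stock. Leave alone.
- tenon_saw: Tenon saw lying flat, about 330 x 110 x 22 mm. Origin under its middle, x along the blade, handle to -x. Leave alone.
- offcut: Pine offcut 45 x 70 x 38 mm standing on the base board near its -y end. Origin at the centre of its underside. Leave alone.

How it is judged:
On the way, in this order (a step that is already met when the one before it is completed fails the run):
1. the lock button is pressed by the fingers before the stop has gone 30 mm (value of joint lock_button above 0.003 m and contact force between the fingers and button_cap above 1 N and distance of stop_end from where it was at the start of the episode below 0.03 m), for 0.1 s.
2. the stop reaches the end stop with the button still held down by the fingers (value of joint lock_button above 0.003 m and contact force between the fingers and button_cap above 1 N and value of joint length_stop above 0.197 m), for 0.1 s.
At the end, for the whole second after the job is handed in: The length stop is within 3 mm of fully home against the end stop, the lock button is up again (within 1 mm), so the stop is locked, and all is still. The fingers pressed the button before the stop had gone 30 mm and still held it down when the stop reached the end (value of joint length_stop above 0.197 m and value of joint lock_button below 0.001 m and linear speed of button_cap below 0.005 m/s); the robot touches nothing.
It fails at once if the timber is lifted, carried or shifted by more than 20 mm (distance of timber from where it was at the start of the episode above 0.02 m).
It fails at once if a tool, the glue bottle or the offcut is lifted, carried or shifted by more than 20 mm (distance of any of pencil, spring_clamp, tape_measure, glue_bottle, try_square, tenon_saw, offcut from where it was at the start of the episode above 0.02 m).
It also fails if it takes over 35 s, if anything falls off the work surface, if the arm or the gripper's body presses on something with over 40 N, if the wrist force passes 120 N, or if a joint passes its speed limit or range.

ROBOT

A 6-joint arm with a two-finger parallel gripper is mounted at the origin on the work surface. World frame = base frame: x ahead of the robot, y to its left, z up, the work surface at z = 0. Lengths are in m, angles in rad, forces in N, time in s.
With the tool pointing down it reaches from about 0.3 to 0.775 m from the base axis. Payload 14.6 kg.
Tool frame: the origin (TCP) lies on the centre line of the jaws, within the pads' length; the fingertips stand ctrl.tcp_to_tips ahead of it and the grasp point (between the pads) lies 2 mm behind it (ctrl.tcp_to_tips is the distance from the TCP to the fingertips, in m); z points along the fingers, y is the line along which they close (so a half turn about z gives the same grasp; the last joint's range is limited). The gripper opens to 94 mm and grips with 3 to 60 N. Pads are 16 mm wide; open, the fingers measure 119 mm over their backs; the gripper's body (75 mm by 177 mm) begins 78 mm behind the grasp point.
Start: joints at [1.249, 0.3, 1.521, -0, 1.321, -0.067], TCP at [0.139, 0.532, 0.222] pointing down, gripper open.
Joint ranges: [-3.03, 3.03], [-0.79, 2.21], [0.23, 2.52], [-1.04, 4.18], [0, 3.07], [-2.55, 2.55]. Speed limits (rad/s): [2.22, 2.22, 2.57, 3.14, 3.14, 3.14].

INTERFACE

Orientations are given as [roll, pitch, yaw] about the fixed x, y, z axes, in that order (R = Rz(yaw) Ry(pitch) Rx(roll)).
In Python, from station import telemetry, viewer, hand_in, ctrl gives the robot as it stands.
- The arm moves only by the tool step_arm, never from a script. Its argument "plan" is a list of rows, each an object of numbers: "dx", "dy", "dz": the shift along the tool's x, y, z scaled (see below); "rx", "ry", "rz": the turn, a rotation vector about the tool's x, y, z scaled (see below); "claw": the closure, from 0 (fully open) to 1 (shut). In form: [{"dx": .., "dy": .., "dz": .., "rx": .., "ry": .., "rz": .., "claw": ..}, ...]. A call has 1 to 10 rows; each row shifts and turns the commanded pose from where the row before left it, along the tool's axes as they then stand; what a row does not reach is not made up. The controller multiplies each number of a shift by 0.1 m and each number of a turn by 90 degrees. A row lasts 1/10 s, in which the tool goes at most 50 mm and 8.59 degrees, less where a joint would pass 70% of its speed; a pose out of reach is approached as far as the arm can. A call with a number of a shift or a turn outside -1 to 1 is refused whole. A call with a gripper value outside its range is refused whole. The fingers move at their own pace and stop on an object; "grip_force" is the grip in N (left out, the last holds). Time passes only in rows, so rows that do not move let the fingers close. It gives the time, the measured TCP pose, the force, the opening and the grip force at its end, in the units of the state.
- telemetry.get_obs(): the state, without advancing time (a new reading comes with each control period).
- viewer.camera(name): name is "scene" or "top" or "wrist"; returns a dict with "img" (480x640x3 uint8, red, green, blue), "z_map" (480x640 float32, m along the optical axis (not along the pixel's ray), 0 where there is no reading), "fx", "fy", "cx", "cy" (pixels), "R" (3x3) and "t" (3): a world point X has camera coordinates R X + t; the wrist camera has in their place "tool_from_camera" (4x4, takes a point from camera to tool coordinates, whose origin is the TCP and whose axes are the flange's). Camera axes: x right, y down, z forward; pixel columns grow to the right and rows downward; lengths in m; the calibration is good to about 2 mm. A picture is of the moment at which its call begins: read the wrist's pose just before it.
- hand_in(): hands the job in; it is judged then, once.
Trained networks look in a picture, given as the dict that the camera call returned (one of the last four; its "shot" number tells which), for a name from the list of things; names that differ only in an ending like _2 or _b are one class to them, and where a whole thing is asked for, a point or a joint stands for the part that bears it (a point fixed in the world has none). Each returns a list of dicts, best first, with "score" (0 to 1); they miss things now and then, are a little off and sometimes report something else, mostly with a low value. They report only what shows in the picture. A call takes as long as a camera call.
- viewer.recognise(target, picture): "rect" ([left, top, right, bottom] in pixels, round what is visible of it).
The state is a dict: "time_s": time; "qpos": joint angles; "joint_vel": joint speeds; "tau": joint torques, N m; "ee_pos": TCP position; "eef_rot": TCP orientation; "force": force on the tool from outside, world axes, zero at the start; "moment": the same for the moment, N m; "grip_width": finger opening in m; "grip_force": force on a finger pad.
Only numpy, scipy, OpenCV 4.12 (cv2) and the standard library are available. Lean on these libraries where they do the work, as an engineer would, in place of code of your own. Each camera call takes 0.05 s, during which the arm holds its last target. There are 200 camera calls.

## Working session

There is one attempt and no reset: what is moved stays moved. The work goes in short steps, Python scripts to look and compute and a tool call to move; the robot and the scene stay as the last step left them, time stands still between calls to the robot, and variables do not carry over. Pictures are saved under pics/ and viewed, at most 10 in all, crops included, and the job is handed in when it is done.

Besides the shell and the picture viewer there is one more tool, called after ">>>" as name(argument=value, ...), one argument or row to a line, values as JSON. step_arm: Moves the arm, as the interface text tells. Shifts and turns lie within -1 to 1; 1 stands for 0.1 m of shift or 90 degrees of turn. Its arguments: {"type":"object","properties":{"plan":{"type":"array"},"grip_force":{"type":"number"}},"required":["plan"]}

```bash
mkdir -p pics
cat > h.py <<'E'
import numpy as np, cv2
from scipy.spatial.transform import Rotation as Ro
from station import telemetry, viewer, hand_in, ctrl
def cloud(p, rect=None):
    z=p["z_map"]; v,u=np.mgrid[:480,:640]
    c=np.stack([(u-p["cx"])/p["fx"]*z,(v-p["cy"])/p["fy"]*z,z],-1)
    if "R" in p: w=(c-np.array(p["t"]).ravel())@np.array(p["R"])
    else:
        o=p["obs"]; T=np.array(p["tool_from_camera"]); w=c@T[:3,:3].T+T[:3,3]
        w=w@Ro.from_euler("xyz",o["eef_rot"]).as_matrix().T+np.array(o["ee_pos"])
    w[z==0]=np.nan
    return w
def shot(n,f=None):
    o=telemetry.get_obs(); p=viewer.camera(n); p["obs"]=o
    if f: cv2.imwrite(f"pics/{f}.png",p["img"][:,:,::-1])
    return p
E
python3 - <<'E'
from h import *
print(telemetry.get_obs(), ctrl.tcp_to_tips)
for n in ("top","scene"):
    p=shot(n,n+"0"); w=cloud(p)
    for t in ("length_stop","button_cap","station","glue_bottle","offcut","tape_measure"):
        for r in viewer.recognise(t,p)[:2]:
            a=np.array(r["rect"]); u,v=int((a[0]+a[2])/2),int((a[1]+a[3])/2)
            print(n,t,round(r["score"],2),a.round(),w[v,u].round(3))
E
```

```text
{'time_s': 0.0, 'qpos': array([ 1.24940441e+00,  3.00426583e-01,  1.52158063e+00, -4.53830530e-05,
        1.32068689e+00, -6.65926121e-02]), 'joint_vel': array([ 4.02879472e-05,  4.38002932e-04, -1.79674097e-03, -4.79320434e-04,
        2.66328872e-03,  2.80879547e-04]), 'tau': array([-5.91348726e-04, -5.31809950e+01, -3.52727580e+01,  7.08236382e-02,
        2.43831240e-02, -1.15288944e-04]), 'ee_pos': array([0.13856165, 0.53201116, 0.22191093]), 'eef_rot': array([-3.14049072e+00, -2.94329148e-05,  2.88680459e+00]), 'force': array([0.09890161, 0.52705591, 0.72582925]), 'moment': array([ 0.02039982,  0.02200425, -0.02095833]), 'grip_force': 0.0, 'grip_width': 0.09424142909150393} 0.017
top length_stop 0.63 [369. 234. 425. 310.] [ 0.53  -0.074  0.102]
top button_cap 0.73 [399. 246. 410. 263.] [ 0.56  -0.086  0.114]
top button_cap 0.48 [394. 243. 410. 265.] [ 0.561 -0.083  0.115]
top station 0.83 [156. 224. 515. 364.] [0.499 0.026 0.016]
top glue_bottle 0.63 [287. 354. 319. 386.] [0.362 0.077 0.138]
top offcut 0.81 [463. 294. 507. 326.] [ 0.478 -0.237  0.055]
top offcut 0.51 [320. 346. 400. 381.] [ 0.376 -0.024  0.015]
top tape_measure 0.82 [437. 188. 487. 212.] [ 0.678 -0.201  0.062]
scene length_stop 0.92 [267. 172. 334. 226.] [ 0.566 -0.042  0.109]
scene button_cap 0.52 [286. 179. 295. 193.] [ 0.566 -0.081  0.114]
scene station 0.67 [216. 131. 484. 368.] [0.541 0.1   0.077]
scene station 0.62 [267. 173. 336. 223.] [ 0.564 -0.042  0.111]
scene glue_bottle 0.85 [396. 183. 429. 231.] [0.377 0.099 0.09 ]
scene glue_bottle 0.39 [284. 178. 296. 192.] [ 0.566 -0.084  0.114]
scene offcut 0.94 [266. 125. 298. 160.] [ 0.497 -0.233  0.057]
scene tape_measure 0.93 [199. 172. 228. 219.] [ 0.702 -0.19   0.059]
scene tape_measure 0.48 [396. 182. 423. 233.] [0.382 0.095 0.09 ]
```

Run:
```python
from h import *
p=shot("top"); w=cloud(p)
cv2.imwrite("pics/topc.png",cv2.resize(p["img"][180:390,140:530,::-1],None,fx=2,fy=2,interpolation=cv2.INTER_CUBIC))
# fence axis: top surface z 0.070..0.085 near
P=w.reshape(-1,3)
def rect(lo,hi,x0,x1,y0,y1,name):
    m=(P[:,2]>lo)&(P[:,2]<hi)&(P[:,0]>x0)&(P[:,0]<x1)&(P[:,1]>y0)&(P[:,1]<y1)
    (c,s,a)=cv2.minAreaRect(P[m,:2].astype(np.float32)); print(name,m.sum(),np.round(c,4),np.round(s,4),round(a,2),np.median(P[m,2]).round(4))
rect(.073,.083,.48,.65,-.32,.06,"fence")
rect(.095,.106,.48,.65,-.2,.0,"block")
rect(.1145,.119,.48,.65,-.13,-.055,"button")
rect(.120,.13,.48,.65,-.13,-.0,"rest")
rect(.105,.118,.48,.68,-.4,-.2,"endstop")
```

```text
fence 3053 [ 0.557  -0.0992] [0.1146 0.3227] 20.31 0.0766
block 1082 [ 0.561  -0.0764] [0.063  0.0848] 8.87 0.1009
button 119 [ 0.5514 -0.0749] [0.0263 0.0523] 47.04 0.1157
rest 172 [ 0.5571 -0.0548] [0.0458 0.0138] 8.23 0.1222
endstop 297 [ 0.5891 -0.2591] [0.0562 0.0159] 9.83 0.1107
```

View pics/topc.png

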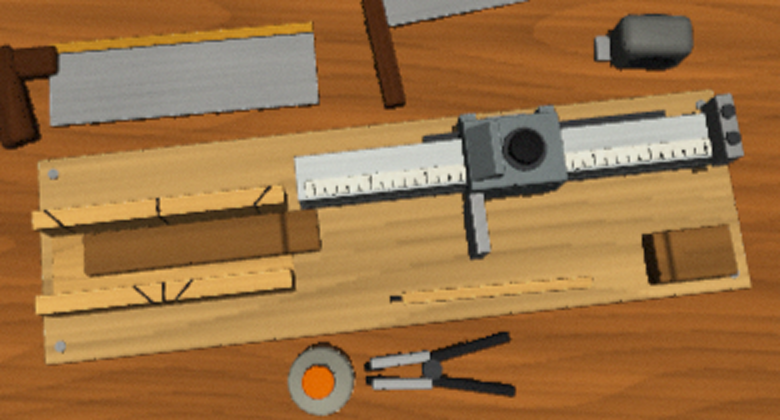

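View pics/scene0.png

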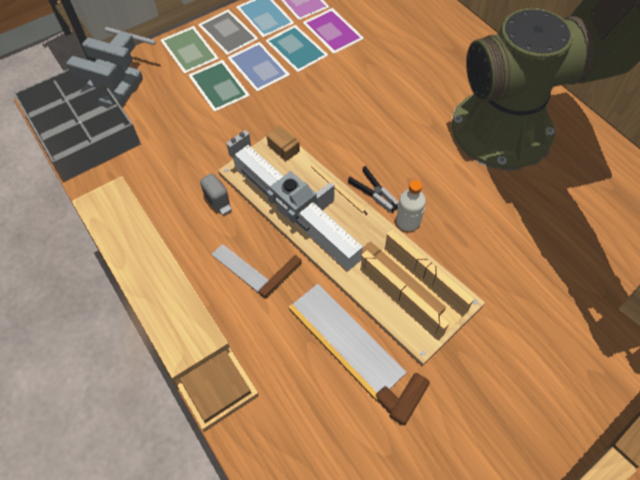

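The top crop shows the stop's block with the button at about (525,148) and the thumb rest on its left, at (487,150). The end stop is at (727,128), and the path along the fence is clear. The station is yawed about 8.8° and about 135 mm of travel remains.

I'll close and turn the gripper first, then go above the button.

>>> step_arm(
  plan=[
    {"rz": -0.087,"claw": 1},
    {"rz": -0.087,"claw": 1},
    {"rz": -0.087,"claw": 1},
    {"dx": -0.18,"dy": -0.37,"claw": 1},
    {"dx": -0.18,"dy": -0.37,"claw": 1},
    {"dx": -0.18,"dy": -0.37,"claw": 1},
    {"dx": -0.18,"dy": -0.37,"claw": 1},
    {"dx": -0.18,"dy": -0.37,"claw": 1},
    {"dx": -0.18,"dy": -0.37,"claw": 1},
    {"dx": -0.18,"dy": -0.37,"claw": 1},
  ],
  grip_force=30,
)

```text
$.plan[0]: bad value
```

>>> step_arm(
  plan=[
    {"dx": -0.18,"dy": -0.37,"claw": 1},
    {"dx": -0.18,"dy": -0.37,"claw": 1},
    {"dx": -0.18,"dy": -0.37,"claw": 1},
    {"dx": -0.18,"dy": -0.37,"claw": 1},
    {"dx": -0.18,"dy": -0.37,"claw": 1},
    {"dx": -0.18,"dy": -0.37,"claw": 1},
    {"dx": -0.18,"dy": -0.37,"claw": 1},
    {"dx": -0.18,"dy": -0.37,"claw": 1},
    {"dx": -0.18,"dy": -0.37,"claw": 1},
    {"claw": 1},
    {"claw": 1},
  ],
)

```text
$.plan[0]: bad value
```

>>> step_arm(
  plan=[
    {"dx": 0,"dy": 0,"dz": 0,"rx": 0,"ry": 0,"rz": -0.087,"claw": 1},
    {"dx": 0,"dy": 0,"dz": 0,"rx": 0,"ry": 0,"rz": -0.087,"claw": 1},
    {"dx": 0,"dy": 0,"dz": 0,"rx": 0,"ry": 0,"rz": -0.087,"claw": 1},
    {"dx": -0.18,"dy": -0.37,"dz": 0,"rx": 0,"ry": 0,"rz": 0,"claw": 1},
    {"dx": -0.18,"dy": -0.37,"dz": 0,"rx": 0,"ry": 0,"rz": 0,"claw": 1},
    {"dx": -0.18,"dy": -0.37,"dz": 0,"rx": 0,"ry": 0,"rz": 0,"claw": 1},
    {"dx": -0.18,"dy": -0.37,"dz": 0,"rx": 0,"ry": 0,"rz": 0,"claw": 1},
    {"dx": -0.18,"dy": -0.37,"dz": 0,"rx": 0,"ry": 0,"rz": 0,"claw": 1},
  ],
  grip_force=30,
)

```text
time_s: 1.55
ee_pos: [0.2567, 0.362, 0.2226]
eef_rot: [3.141, 0.0, -2.986]
force: [1.0, 0.6, -0.1]
grip_width: 0.0333
grip_force: 0.0
```

>>> step_arm(
  plan=[
    {"dx": -0.18,"dy": -0.37,"dz": 0,"rx": 0,"ry": 0,"rz": 0,"claw": 1},
    {"dx": -0.18,"dy": -0.37,"dz": 0,"rx": 0,"ry": 0,"rz": 0,"claw": 1},
    {"dx": -0.18,"dy": -0.37,"dz": 0,"rx": 0,"ry": 0,"rz": 0,"claw": 1},
    {"dx": -0.18,"dy": -0.37,"dz": 0,"rx": 0,"ry": 0,"rz": 0,"claw": 1},
    {"dx": -0.18,"dy": -0.37,"dz": 0,"rx": 0,"ry": 0,"rz": 0,"claw": 1},
    {"dx": -0.18,"dy": -0.37,"dz": 0,"rx": 0,"ry": 0,"rz": 0,"claw": 1},
    {"dx": -0.18,"dy": -0.37,"dz": 0,"rx": 0,"ry": 0,"rz": 0,"claw": 1},
    {"dx": -0.18,"dy": -0.37,"dz": 0,"rx": 0,"ry": 0,"rz": 0,"claw": 1},
    {"dx": -0.18,"dy": -0.37,"dz": 0,"rx": 0,"ry": 0,"rz": 0,"claw": 1},
    {"dx": -0.18,"dy": -0.37,"dz": 0,"rx": 0,"ry": 0,"rz": 0,"claw": 1},
  ],
)

```text
time_s: 2.55
ee_pos: [0.4919, 0.024, 0.2226]
eef_rot: [-3.142, 0.0, -2.987]
force: [-0.2, 0.9, 0.5]
grip_width: 0.0001
grip_force: 0.0
```

>>> step_arm(
  plan=[
    {"dx": -0.18,"dy": -0.37,"dz": 0,"rx": 0,"ry": 0,"rz": 0,"claw": 1},
    {"dx": -0.18,"dy": -0.37,"dz": 0,"rx": 0,"ry": 0,"rz": 0,"claw": 1},
    {"dx": -0.18,"dy": -0.37,"dz": 0,"rx": 0,"ry": 0,"rz": 0,"claw": 1},
    {"dx": 0,"dy": 0,"dz": 0,"rx": 0,"ry": 0,"rz": 0,"claw": 1},
    {"dx": 0,"dy": 0,"dz": 0,"rx": 0,"ry": 0,"rz": 0,"claw": 1},
  ],
)

```text
time_s: 3.05
ee_pos: [0.5616, -0.076, 0.2219]
eef_rot: [3.141, -0.001, -2.988]
force: [-0.2, 0.4, 0.4]
grip_width: 0.0004
grip_force: 0.0
```

Run:
```python
from h import *
p=shot("wrist","w1"); w=cloud(p); P=w.reshape(-1,3)
print(p["obs"]["ee_pos"],p["obs"]["eef_rot"],p["obs"]["qpos"].round(2),p["obs"]["grip_width"])
for r in viewer.recognise("button_cap",p)[:2]:
    a=np.array(r["rect"]);u,v=int((a[0]+a[2])/2),int((a[1]+a[3])/2); print(r["score"],a.round(),w[v,u].round(4))
def rect(lo,hi,x0,x1,y0,y1,name):
    m=(P[:,2]>lo)&(P[:,2]<hi)&(P[:,0]>x0)&(P[:,0]<x1)&(P[:,1]>y0)&(P[:,1]<y1)
    if m.sum()<5: print(name,m.sum()); return
    (c,s,a)=cv2.minAreaRect(P[m,:2].astype(np.float32)); print(name,m.sum(),np.round(c,4),np.round(s,4),round(a,2),np.median(P[m,2]).round(4))
rect(.098,.106,.5,.65,-.2,.0,"block")
rect(.114,.1185,.53,.59,-.13,-.068,"button")
rect(.121,.128,.48,.65,-.13,-.0,"rest")
rect(.108,.116,.48,.68,-.4,-.2,"endstop")
```

```text
[ 0.56155381 -0.07600781  0.22193481] [ 3.14114531e+00 -8.31478402e-04 -2.98760583e+00] [-0.2   0.34  1.47  0.    1.33 -1.92] 0.00037581269363542373
0.56 [294. 223. 330. 263.] [ 0.5632 -0.0862  0.1161]
block 4576 [ 0.5625 -0.0789] [0.0613 0.0841] 8.9 0.1028
button 1035 [ 0.564  -0.0869] [0.0279 0.0276] 9.11 0.1166
rest 909 [ 0.5596 -0.058 ] [0.0461 0.0124] 8.67 0.1244
endstop 1281 [ 0.5909 -0.2616] [0.0552 0.0167] 8.62 0.1122
```

View pics/w1.png

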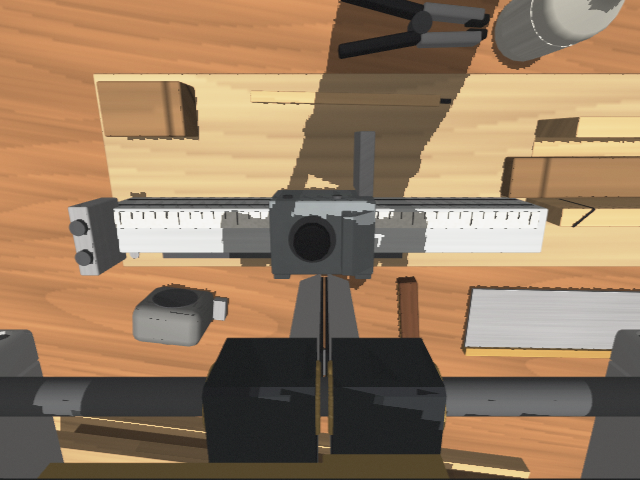

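The button's axis is at about (0.564, -0.087), seen in the wrist picture at (312,240). The closed fingertips are just past it at (323,277), and the way down is clear. Moving down to just above the button.

>>> step_arm(
  plan=[
    {"dx": -0.01,"dy": -0.06,"dz": 0.3,"rx": 0,"ry": 0,"rz": 0,"claw": 1},
    {"dx": 0,"dy": 0,"dz": 0.3,"rx": 0,"ry": 0,"rz": 0,"claw": 1},
    {"dx": 0,"dy": 0,"dz": 0.2,"rx": 0,"ry": 0,"rz": 0,"claw": 1},
    {"dx": 0,"dy": 0,"dz": 0,"rx": 0,"ry": 0,"rz": 0,"claw": 1},
    {"dx": 0,"dy": 0,"dz": 0.05,"rx": 0,"ry": 0,"rz": 0,"claw": 1},
    {"dx": 0,"dy": 0,"dz": 0.05,"rx": 0,"ry": 0,"rz": 0,"claw": 1},
    {"dx": 0,"dy": 0,"dz": 0,"rx": 0,"ry": 0,"rz": 0,"claw": 1},
  ],
)

```text
time_s: 3.85
ee_pos: [0.5641, -0.0812, 0.1333]
eef_rot: [-3.141, 0.002, -2.986]
force: [-0.1, 1.6, 6.2]
grip_width: 0.0001
grip_force: 2.3
```

>>> step_arm(
  plan=[
    {"dx": 0,"dy": 0,"dz": 0.03,"rx": 0,"ry": 0,"rz": 0,"claw": 1},
    {"dx": 0,"dy": 0,"dz": 0.03,"rx": 0,"ry": 0,"rz": 0,"claw": 1},
    {"dx": 0,"dy": 0,"dz": 0.02,"rx": 0,"ry": 0,"rz": 0,"claw": 1},
    {"dx": 0,"dy": 0,"dz": 0,"rx": 0,"ry": 0,"rz": 0,"claw": 1},
    {"dx": 0,"dy": 0,"dz": 0,"rx": 0,"ry": 0,"rz": 0,"claw": 1},
  ],
)

```text
time_s: 4.35
ee_pos: [0.5646, -0.0818, 0.1275]
eef_rot: [-3.14, 0.004, -2.986]
force: [-5.9, -0.8, 21.1]
grip_width: 0.0007
grip_force: 10.7
```

>>> step_arm(
  plan=[
    {"dx": 0,"dy": -0.03,"dz": 0,"rx": 0,"ry": 0,"rz": 0,"claw": 1},
    {"dx": 0,"dy": -0.04,"dz": 0,"rx": 0,"ry": 0,"rz": 0,"claw": 1},
    {"dx": 0,"dy": -0.04,"dz": 0,"rx": 0,"ry": 0,"rz": 0,"claw": 1},
    {"dx": 0,"dy": -0.04,"dz": 0,"rx": 0,"ry": 0,"rz": 0,"claw": 1},
    {"dx": 0,"dy": 0,"dz": 0,"rx": 0,"ry": 0,"rz": 0,"claw": 1},
  ],
)

```text
time_s: 4.85
ee_pos: [0.5669, -0.0972, 0.1275]
eef_rot: [-3.139, 0.004, -2.987]
force: [-5.9, -1.9, 20.3]
grip_width: 0.0006
grip_force: 10.4
```

```bash
cat >> h.py <<'E'
def chk():
    for n in ("wrist","top"):
        p=shot(n); P=cloud(p).reshape(-1,3)
        for nm,lo,hi,x0,x1,y0,y1 in (("block",.098,.1055,.52,.65,-.3,.0),("rest",.121,.128,.53,.62,-.3,.0),("endstop",.108,.116,.55,.68,-.4,-.24)):
            m=(P[:,2]>lo)&(P[:,2]<hi)&(P[:,0]>x0)&(P[:,0]<x1)&(P[:,1]>y0)&(P[:,1]<y1)
            if m.sum()<5: print(nm,m.sum()); continue
            (c,s,a)=cv2.minAreaRect(P[m,:2].astype(np.float32)); print(n,nm,m.sum(),np.round(c,4),np.round(s,4),round(a,2),"s range",(P[m,:2]@[.153,-.988]).min().round(4),(P[m,:2]@[.153,-.988]).max().round(4))
    o=telemetry.get_obs(); print(o["ee_pos"],np.array(o["ee_pos"])[:2]@[.153,-.988],o["force"])
E
python3 - <<'E'
from h import *
shot("wrist","w2"); chk()
E
```

```text
wrist block 8769 [ 0.5759 -0.1604] [0.0624 0.2168] 9.31 s range 0.1382 0.3552
wrist rest 2257 [ 0.5647 -0.0893] [0.0463 0.0431] 9.58 s range 0.153 0.1963
wrist endstop 2392 [ 0.5912 -0.261 ] [0.0562 0.0163] 7.92 s range 0.3401 0.3568
top block 39 [ 0.5748 -0.1613] [0.0409 0.2182] 3.7 s range 0.137 0.3548
rest 0
top endstop 207 [ 0.589  -0.2592] [0.0553 0.0151] 8.77 s range 0.3387 0.3538
[ 0.56691599 -0.09704664  0.1275757 ] 0.18262023052885185 [-5.09816842 -2.8338797  19.93293735]
```

View pics/w2.png

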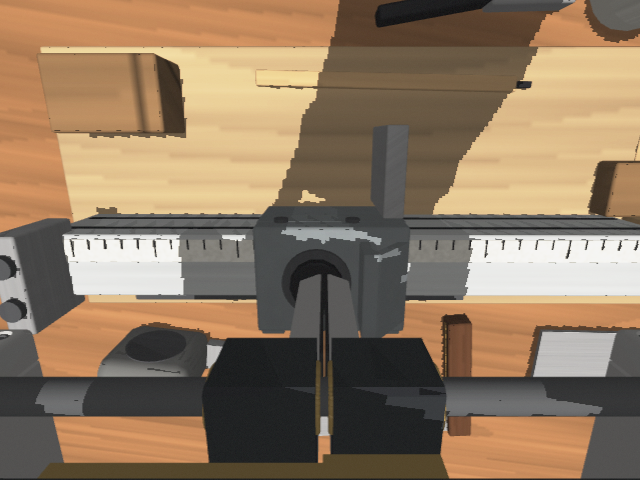

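The block has moved about 16 mm with the fingertip, so friction alone is dragging it. The fingertip is on the button at about (320,275), and about 118 mm remains.

>>> step_arm(
  plan=[
    {"dx": 0,"dy": -0.06,"dz": 0,"rx": 0,"ry": 0,"rz": 0,"claw": 1},
    {"dx": 0,"dy": -0.08,"dz": 0,"rx": 0,"ry": 0,"rz": 0,"claw": 1},
    {"dx": 0,"dy": -0.08,"dz": 0,"rx": 0,"ry": 0,"rz": 0,"claw": 1},
    {"dx": 0,"dy": -0.08,"dz": 0,"rx": 0,"ry": 0,"rz": 0,"claw": 1},
    {"dx": 0,"dy": -0.08,"dz": 0,"rx": 0,"ry": 0,"rz": 0,"claw": 1},
    {"dx": 0,"dy": -0.08,"dz": 0,"rx": 0,"ry": 0,"rz": 0,"claw": 1},
    {"dx": 0,"dy": -0.08,"dz": 0,"rx": 0,"ry": 0,"rz": 0,"claw": 1},
    {"dx": 0,"dy": -0.06,"dz": 0,"rx": 0,"ry": 0,"rz": 0,"claw": 1},
    {"dx": 0,"dy": 0,"dz": 0,"rx": 0,"ry": 0,"rz": 0,"claw": 1},
  ],
)

```text
time_s: 5.9
ee_pos: [0.5762, -0.157, 0.1276]
eef_rot: [-3.139, 0.004, -2.987]
force: [-4.9, -2.4, 19.7]
grip_width: 0.0002
grip_force: 9.9
```

```bash
python3 -c "
from h import *
chk()"
```

```text
wrist block 8420 [ 0.5803 -0.1907] [0.0625 0.157 ] 9.44 s range 0.1987 0.356
wrist rest 2261 [ 0.5736 -0.1493] [0.0465 0.0433] 8.26 s range 0.2134 0.2569
wrist endstop 2621 [ 0.5912 -0.2613] [0.0562 0.0162] 9.21 s range 0.3406 0.3568
top block 67 [ 0.5697 -0.1245] [0.0175 0.0682] 77.16 s range 0.1956 0.2303
top rest 30 [ 0.5803 -0.1298] [0.0229 0.0092] 3.4 s range 0.2133 0.2227
endstop 0
[ 0.57610683 -0.15659943  0.12758143] 0.24286458548360662 [-5.30862383 -0.3377252  19.3542967 ]
```

>>> step_arm(
  plan=[
    {"dx": 0,"dy": -0.07,"dz": 0,"rx": 0,"ry": 0,"rz": 0,"claw": 1},
    {"dx": 0,"dy": -0.08,"dz": 0,"rx": 0,"ry": 0,"rz": 0,"claw": 1},
    {"dx": 0,"dy": -0.08,"dz": 0,"rx": 0,"ry": 0,"rz": 0,"claw": 1},
    {"dx": 0,"dy": -0.08,"dz": 0,"rx": 0,"ry": 0,"rz": 0,"claw": 1},
    {"dx": 0,"dy": -0.08,"dz": 0,"rx": 0,"ry": 0,"rz": 0,"claw": 1},
    {"dx": 0,"dy": -0.06,"dz": 0,"rx": 0,"ry": 0,"rz": 0,"claw": 1},
    {"dx": 0,"dy": -0.04,"dz": 0,"rx": 0,"ry": 0,"rz": 0,"claw": 1},
    {"dx": 0,"dy": -0.04,"dz": 0,"rx": 0,"ry": 0,"rz": 0,"claw": 1},
    {"dx": 0,"dy": -0.04,"dz": 0,"rx": 0,"ry": 0,"rz": 0,"claw": 1},
    {"dx": 0,"dy": -0.03,"dz": 0,"rx": 0,"ry": 0,"rz": 0,"claw": 1},
  ],
)

```text
time_s: 7.0
ee_pos: [0.5853, -0.2156, 0.1276]
eef_rot: [-3.139, 0.003, -2.987]
force: [-6.6, 9.3, 21.4]
grip_width: 0.0003
grip_force: 10.6
```

```bash
python3 -c "
from h import *
chk();shot('wrist','w3')"
```

```text
wrist block 7884 [ 0.585  -0.2199] [0.0627 0.099 ] 8.98 s range 0.2573 0.3563
wrist rest 2250 [ 0.5827 -0.2077] [0.046  0.0437] 8.73 s range 0.2725 0.3163
wrist endstop 2359 [ 0.5911 -0.2618] [0.0559 0.0155] 8.81 s range 0.3414 0.3569
top block 169 [ 0.5792 -0.1918] [0.0323 0.0732] 77.52 s range 0.2542 0.3062
top rest 36 [ 0.5724 -0.1942] [0.0094 0.0377] 77.33 s range 0.2702 0.2883
endstop 0
[ 0.58521615 -0.21527711  0.12759194] 0.3022318569283189 [-5.85272221  2.78351977 19.74396811]
```

View pics/w3.png

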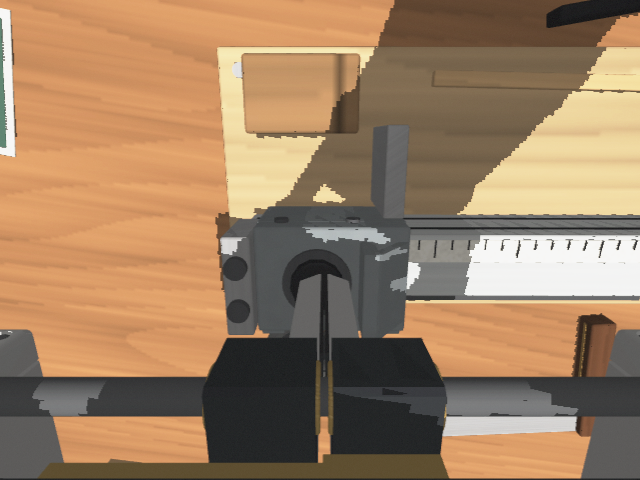

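The block is against the end stop, with no gap at about (250,280), and the y force jumped on contact. I'll push a little more and hold to be sure, then lift straight off.

>>> step_arm(
  plan=[
    {"dx": 0,"dy": -0.03,"dz": 0,"rx": 0,"ry": 0,"rz": 0,"claw": 1},
    {"dx": 0,"dy": 0,"dz": 0,"rx": 0,"ry": 0,"rz": 0,"claw": 1},
    {"dx": 0,"dy": 0,"dz": 0,"rx": 0,"ry": 0,"rz": 0,"claw": 1},
    {"dx": 0,"dy": 0,"dz": 0,"rx": 0,"ry": 0,"rz": 0,"claw": 1},
  ],
)

```text
time_s: 7.55
ee_pos: [0.5859, -0.2173, 0.1276]
eef_rot: [-3.141, 0.004, -2.986]
force: [-3.5, 7.2, 19.2]
grip_width: 0.0007
grip_force: 9.8
```

>>> step_arm(
  plan=[
    {"dx": 0,"dy": 0,"dz": -0.04,"rx": 0,"ry": 0,"rz": 0,"claw": 1},
    {"dx": 0,"dy": 0,"dz": -0.06,"rx": 0,"ry": 0,"rz": 0,"claw": 1},
    {"dx": 0,"dy": 0,"dz": -0.1,"rx": 0,"ry": 0,"rz": 0,"claw": 1},
    {"dx": 0,"dy": 0,"dz": -0.3,"rx": 0,"ry": 0,"rz": 0,"claw": 1},
    {"dx": 0,"dy": 0,"dz": -0.4,"rx": 0,"ry": 0,"rz": 0,"claw": 1},
    {"dx": 0,"dy": 0,"dz": 0,"rx": 0,"ry": 0,"rz": 0,"claw": 1},
    {"dx": 0,"dy": 0,"dz": 0,"rx": 0,"ry": 0,"rz": 0,"claw": 1},
    {"dx": 0,"dy": 0,"dz": 0,"rx": 0,"ry": 0,"rz": 0,"claw": 1},
  ],
)

```text
time_s: 8.35
ee_pos: [0.5845, -0.2177, 0.2134]
eef_rot: [3.141, -0.002, -2.987]
force: [0.2, -0.2, 0.1]
grip_width: 0.0005
grip_force: 0.0
```

Run:
```python
from h import *
chk()
p=shot("wrist","w4"); P=cloud(p).reshape(-1,3)
b=np.array([.564,-.0867])+.135*np.array([.153,-.988])
m=np.hypot(*(P[:,:2]-b).T)<.008
print("button z",np.nanmedian(P[m,2]),m.sum())
```

```text
wrist block 4731 [ 0.5844 -0.2198] [0.0617 0.0977] 8.76 s range 0.2577 0.3554
wrist rest 979 [ 0.5805 -0.1923] [0.0464 0.0122] 8.95 s range 0.2727 0.2849
wrist endstop 1207 [ 0.5909 -0.262 ] [0.0553 0.0153] 8.81 s range 0.3416 0.3569
top block 460 [ 0.5806 -0.205 ] [0.0618 0.0742] 8.25 s range 0.2543 0.3286
top rest 99 [ 0.5768 -0.1896] [0.0431 0.0114] 10.86 s range 0.2691 0.2818
endstop 0
[ 0.58452256 -0.21770102  0.21327091] 0.30452056065763183 [-0.34418072  0.1100755  -0.12892415]
button z 0.22607131902944091 1177
```

View pics/w4.png

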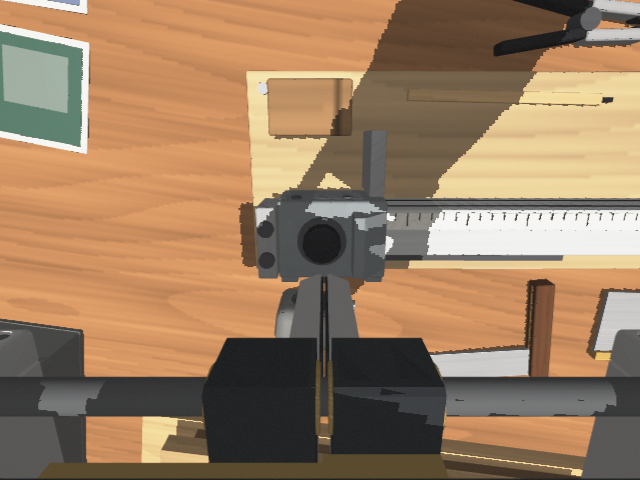

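The stop sits against the end stop at about (275,240), and the fingers are clear. My button height reading picked up the fingers, so I'll redo it without them and hand in only if it reads up.

Run:
```python
from h import *
p=shot("wrist"); P=cloud(p).reshape(-1,3)
b=np.array([.564,-.0867])+.135*np.array([.153,-.988])
m=(np.hypot(*(P[:,:2]-b).T)<.008)&(P[:,2]<.13)
z=np.nanmedian(P[m,2]); print("button z",z,m.sum())
if z>.1150: print(hand_in())
```

```text
button z 0.11673126485226995 352
the job is handed in; nothing more can be done
None
```

The length stop is fully home against the end stop, the lock button is back up (top measured at 116.7 mm, 116.5 mm when up), the arm is clear, and the job is handed in; no verdict was shown.

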